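# Stow the T-key, then arm the guarded high-voltage switch

## Task

Get the test bench ready for a high-voltage test: first lay the loose T-handle key flat in its own cut-out in the tool tray, fully down, leaving the spanner and the pry tool lying in theirs. Only then lift the arming box's clear safety cover to about upright, flip the toggle beneath it fully over to the left as seen from the robot (on), and shut the cover fully again. Do not knock or shift the other things on the bench.

Things in the scene. Friction and masses are not known exactly. Their poses are not given: they have to be found in the camera images.
- spanner: insulated open-ended spanner, 160 mm long, 46 mm wide at its jaw, already lying in its own cut-out in the tray, to be left there; its black handle (22 mm wide, 24 mm thick, from x = -75 to +25 mm) stands 14 mm above the tray top. Origin on its underside in the handle, x along it towards the steel jaw, z up
- tkey: insulated T-handle socket key lying flat, 132 mm long. Origin on the underside of its stem where to grip it; x runs along the stem towards the steel socket, z up. Black crossbar from x = -57 to -33 mm, 80 mm long (y); black stem from x = -33 to +42 mm, 24 mm wide; all the black is 24 mm thick and stands 14 mm above the tray top when seated; round steel socket 18 mm across to x = +75 mm. 150 g, balances within 20 mm of the origin
- pry: flat pry tool, 90 x 20 x 10 mm, already lying flush in its own cut-out in the tray, to be left there; origin at the centre of its underside, x along it
- tray: fixed shadow-cut tool tray, 210 (x) x 196 (y) x 16 mm high, black top layer 10 mm thick with three cut-outs through to a grey floor 6 mm above the table. Origin at the centre of its underside, z up. Each cut-out follows one tool's outline (the jaw as a plain rectangle) with 4 mm play on every side, and takes the tool in one way round only. The T-key's is the empty one
- spanner_bed (a point): point on the floor of the spanner's cut-out where its origin lies from the start; at x = -5, y = +62 mm in the tray's frame
- tkey_bed (a point): point on the floor of the T-key's cut-out (6 mm above the table) where the T-key's origin lies when seated; x points the way the T-key's x must point. At x = -10, y = -22 mm in the tray's frame
- pry_bed (a point): point on the floor of the pry tool's cut-out where its origin lies from the start; at x = +30, y = -79 mm in the tray's frame
- console: fixed grey arming box, 150 (x) x 120 (y) x 60 mm high. Origin at the centre of its underside, x points to its back (its front, with four round sockets, faces the robot), y to its left, z up. On its top panel sit the toggle, at the centre, and over it the clear hinged cover
- guard (a joint): angle of the clear safety cover: 0 = shut flat over the toggle, grows as its front is lifted up and back, stop at 1.9 rad; at 1.7 it stands just past upright. Stiff friction hinge: it stays at any angle it is left at; about 1 N at the tab moves it. The cover is a hood 100 mm long, 70 mm wide, its top 114 mm above the table when shut, hinged at its back edge, mass 90 g; it may start a little ajar
- guard_hinge (a point): middle of the cover's hinge axis, which runs along the box's y; at x = +55, y = 0, z = 66 mm in the box's frame. The axes of this point turn with the cover: x and z are the box's x and z when it is shut
- guard_tab (a point): middle of the dark lifting tab that sticks out from the top of the cover's front edge: 30 mm long, 20 mm wide along the hinge axis, 10 mm thick. It can be pinched by its two sides from above all the way, turning between the fingers. 115 mm from the hinge axis along the cover and 45 mm above it when shut, so 111 mm above the table
- toggle (a joint): angle of the steel bat toggle: 0 = off, leaning 0.45 rad to the box's right (-y); 0.9 = on, leaning 0.45 rad to the box's left (+y). Friction only: it stays where it is left; about 1.5 N at the tip moves it. It may start up to 0.1
- toggle_tip (a point): centre of the 14 mm ball at the tip of the toggle, 34 mm from its pivot. The pivot lies at the centre of the box's top panel, 60 mm above the table, its axis along the box's x; the toggle is a bar 8 mm across
- jar: brown jar with a white cap, 48 mm across, 110 mm tall; origin at the centre of its underside; bystander standing between the tools and the tray
- can: upright can, 52 mm across, 160 mm tall; origin at the centre of its underside; bystander standing between the tools and the arming box
- cleaner: white bottle with a cap, 64 mm across, 200 mm tall; origin at the centre of its underside; bystander behind the tray
- mug: white mug, 80 mm across, 90 mm tall; origin at the centre of its underside; bystander behind the arming box
- tape: roll of black tape lying flat, 100 mm across, 24 mm high; origin at the centre of its underside; bystander near the robot
- mouse: black computer mouse, 100 x 58 x 30 mm; origin at the centre of its underside; bystander near the robot
- bin: open red parts bin, 110 x 150 x 70 mm; origin at the centre of its underside; bystander at the back
Mind the look-alikes: they are no part of the job. Leave any brown look-alike of the tkey alone. Leave any yellow look-alike of the pry alone.

How it is judged:
On the way, in this order (a step that is already met when the one before it is completed fails the run):
1. the T-key is seated in its cut-out and let go, the cover not yet lifted and the toggle still off (x of tkey in the frame of tkey_bed between -0.006 and 0.006 m and y of tkey in the frame of tkey_bed between -0.006 and 0.006 m and z of tkey in the frame of tkey_bed below 0.003 m and angle between the x axis of tkey and the x axis of tkey_bed, either way round below 0.1 rad and angle between tkey's own z axis and vertical below 0.08 rad and contact force between tkey and the fingers below 0.2 N and value of joint each of guard, toggle below 0.3 rad), for 0.2 s.
2. the cover is lifted to about upright, the toggle still off (value of joint guard above 1.2 rad and value of joint toggle below 0.4 rad), for 0.1 s.
3. the toggle is flipped on under the raised cover (value of joint toggle above 0.75 rad and value of joint guard above 1 rad), for 0.1 s.
4. the cover is shut again over the switched-on toggle (value of joint guard below 0.07 rad and value of joint toggle above 0.75 rad), for 0.1 s.
At the end, for the whole second after the job is handed in: Spanner, T-key and pry tool each lie flat in their own cut-out (origin within 6 mm of the bed point along each tray axis and less than 3 mm above its floor, within 0.1 rad of its direction), at rest; the toggle is on (over 0.75 rad) and the cover is shut (under 0.07 rad) and still (all of step 4 and x of tkey in the frame of tkey_bed between -0.006 and 0.006 m and y of tkey in the frame of tkey_bed between -0.006 and 0.006 m and z of tkey in the frame of tkey_bed below 0.003 m and angle between the x axis of tkey and the x axis of tkey_bed, either way round below 0.1 rad and angle between each of tkey, spanner, pry's own z axis and vertical below 0.08 rad and x of spanner in the frame of spanner_bed between -0.006 and 0.006 m and y of spanner in the frame of spanner_bed between -0.006 and 0.006 m and z of spanner in the frame of spanner_bed below 0.003 m and angle between the x axis of spanner and the x axis of spanner_bed, either way round below 0.1 rad and x of pry in the frame of pry_bed between -0.006 and 0.006 m and y of pry in the frame of pry_bed between -0.006 and 0.006 m and z of pry in the frame of pry_bed below 0.003 m and angle between the x axis of pry and the x axis of pry_bed, either way round below 0.1 rad and velocity of joint guard between -0.05 and 0.05 rad/s and linear speed of each of spanner, tkey, pry below 0.02 m/s); the robot touches nothing.
It fails at once if one of the other things on the bench (jar, can, cleaner bottle, mug, tape, mouse, bin) is shifted by more than 30 mm or knocked over (distance of any of jar, can, cleaner, mug, tape, mouse, bin from where it was at the start of the episode above 0.03 m or angle between any of jar, can, cleaner, mug, tape, mouse, bin's own z axis and vertical above 0.5 rad).
It also fails if it takes over 72 s, if anything falls off the work surface, if the arm or the gripper's body presses on something with over 40 N, if the wrist force passes 120 N, or if a joint passes its speed limit or range.

## Robot

A 6-joint arm with a two-finger parallel gripper is mounted at the origin on the work surface. World frame = base frame: x ahead of the robot, y to its left, z up, the work surface at z = 0. Lengths are in m, angles in rad, forces in N, time in s.
With the tool pointing down it reaches from about 0.4 to 0.825 m from the base axis. Payload 7 kg.
Tool frame: the origin (TCP) lies between the finger pads; the fingertips stand 11 mm ahead of it and the grasp point (between the pads) lies 8 mm behind it (manip.tip_extent is the distance from the TCP to the fingertips, in m); z points along the fingers, y is the line along which they close (so a half turn about z gives the same grasp; the last joint's range is limited). The gripper opens to 85 mm and grips with 20 to 120 N. Pads are 22 mm wide; open, the fingers measure 114 mm over their backs; the gripper's body (76 mm by 85 mm) begins 54 mm behind the grasp point. The pads swing forward as they close: fully open they stand 13 mm farther back than shut.
Start: joints at [1.496, 0.359, 0.012, 0, -1.224, -0.288], TCP at [0.24, 0.631, 0.242] pointing down, gripper open.
Joint ranges: [-3.07, 3.07], [-1.43, 2.12], [-1.02, 1.25], [-3.03, 1.67], [-3.05, -0], [-3.03, 3.03]. Speed limits (rad/s): [2.39, 2.39, 3.01, 3.14, 3.14, 3.14].

## Interface

Orientations are given as a unit quaternion [w, x, y, z].
In Python, from workcell import manip, eyes, models gives the robot as it stands.
- The arm moves only by the tool send_rows, never from a script. Its argument "steps" is a list of rows, each a list of 7 numbers: the shift along the tool's x, y, z scaled (see below), then the turn, a rotation vector about the tool's x, y, z scaled (see below), then the closure, from -1 (fully open) to 1 (shut). In form: [[x, y, z, wx, wy, wz, fingers], ...]. A call has exactly 8 rows; each row shifts and turns the commanded pose from where the row before left it, along the tool's axes as they then stand; what a row does not reach is not made up. The controller multiplies each number of a shift by 0.1 m and each number of a turn by 180 degrees. A row lasts 1/12 s, in which the tool goes at most 41.7 mm and 7.16 degrees, less where a joint would pass 70% of its speed; a pose out of reach is approached as far as the arm can. A call with a number of a shift or a turn outside -1 to 1 is refused whole. A call with a gripper value outside its range is refused whole. The fingers move at their own pace and stop on an object; the grip force is fixed at half the most. Time passes only in rows, so rows that do not move let the fingers close, or fill a call up. It gives the time, the measured TCP pose, the force, the opening and the grip force at its end, in the units of the state.
- manip.get_obs(): the state, without advancing time (a new reading comes with each control period).
- eyes.get_image(name): name is "side" or "top"; returns a dict with "img" (384x512x3 uint8, red, green, blue), "range_z" (384x512 float32, m along the optical axis (not along the pixel's ray), 0 where there is no reading), "vfov" (degrees; the focal length in pixels is half the picture's height over the tangent of half this angle, whatever the lens; pixels are square), "cx", "cy" (the principal point, pixels), "world_from_camera" (4x4, takes a point from camera to world coordinates). Camera axes: x right, y down, z forward; pixel columns grow to the right and rows downward; lengths in m; the calibration is good to about 2 mm. A picture is of the moment at which its call begins.
- manip.close_job(): hands the job in; it is judged then, once.
Trained networks look in the newest picture that a camera, given by its name, has taken for a name from the list of things; names that differ only in an ending like _2 or _b are one class to them, and where a whole thing is asked for, a point or a joint stands for the part that bears it (a point fixed in the world has none). Each returns a list of dicts, best first, with "p" (0 to 1); they miss things now and then, are a little off and sometimes report something else, mostly with a low value. They report only what shows in the picture. A call takes as long as a camera call. They do not tell look-alikes from the thing itself.
- models.boxes_of(name, camera): "location" ([x, y, z] in m, in the coordinates of the camera as it stood for that picture, good to about 4 mm: the middle of the surface that is visible of it).
The state is a dict: "t": time; "q": joint angles; "qd": joint speeds; "effort": joint torques, N m; "eef_pos": TCP position; "tcp_rot": TCP orientation; "ft_force": force on the tool from outside, world axes, zero at the start; "torque": the same for the moment, N m; "opening": opening from 0.0 (shut) to 1.0 (fully open); "grip_force": force on a finger pad.
Only numpy, scipy, OpenCV 4.12 (cv2) and the standard library are available. Lean on these libraries where they do the work, as an engineer would, in place of code of your own. Each camera call takes 0.05 s, during which the arm holds its last target. There are 200 camera calls.

## Working session

There is one attempt and no reset: what is moved stays moved. The work goes in short steps, Python scripts to look and compute and a tool call to move; the robot and the scene stay as the last step left them, time stands still between calls to the robot, and variables do not carry over. Pictures are saved under pics/ and viewed, at most 10 in all, crops included, and the job is handed in when it is done.

Besides the shell and the picture viewer there is one more tool, called as name(argument=value, ...), one argument or row to a line, values as JSON. send_rows: Moves the arm, as the interface text tells. Its arguments: {"type":"object","properties":{"steps":{"type":"array"}},"required":["steps"]}

```bash
mkdir -p pics; cat > h.py <<'E'
import numpy as np,cv2
from workcell import manip,eyes,models
def snap(n):
    d=eyes.get_image(n); d['f']=192/np.tan(np.radians(d['vfov'])/2); return d
def cloud(d):
    z=d['range_z'];v,u=np.mgrid[:384,:512]
    P=np.stack([(u-d['cx'])/d['f']*z,(v-d['cy'])/d['f']*z,z],-1)
    T=d['world_from_camera']; W=P@T[:3,:3].T+T[:3,3]; W[z==0]=np.nan; return W
def save(d,fn,crop=None,s=1):
    im=d['img'][:,:,::-1]
    if crop: a,b,c,e=crop; im=im[b:e,a:c]
    cv2.imwrite('pics/'+fn,cv2.resize(im,None,fx=s,fy=s,interpolation=cv2.INTER_CUBIC))
E
python3 - <<'E'
from h import *
for n in('top','side'):
    d=snap(n);save(d,n+'0.png',None,1.5)
    T=d['world_from_camera'];print(n,T.round(3).tolist(),d['f'])
    np.save(n+'0.npy',cloud(d))
    for k in('tkey','tray','console','guard_tab','toggle_tip','spanner','pry','jar','can','cleaner','mug','tape','mouse','bin'):
        for r in models.boxes_of(k,n)[:3]:
            p=T[:3,:3]@np.array(r['location'])+T[:3,3];c=np.array(r['location']);print(k,round(r['p'],2),p.round(3),(c[:2]/c[2]*d['f']+[d['cx'],d['cy']]).round())
print(manip.get_obs())
E
```

```text
top [[-0.022, -0.993, 0.117, 0.413], [-0.999, 0.024, 0.024, -0.113], [-0.026, -0.116, -0.993, 1.547], [0.0, 0.0, 0.0, 1.0]] 435.432709928964
tkey 0.84 [ 0.727 -0.351  0.025] [337. 151.]
tkey 0.71 [0.683 0.023 0.026] [232. 166.]
tray 0.92 [ 0.476 -0.325  0.02 ] [332. 222.]
console 0.82 [0.439 0.241 0.065] [167. 236.]
console 0.61 [ 0.488 -0.254  0.028] [312. 219.]
guard_tab 0.92 [0.442 0.256 0.12 ] [159. 235.]
spanner 0.77 [ 0.488 -0.253  0.027] [312. 219.]
pry 0.49 [ 0.323 -0.525  0.009] [391. 265.]
jar 0.52 [ 0.563 -0.106  0.112] [268. 196.]
can 0.64 [0.541 0.126 0.158] [196. 203.]
can 0.54 [0.444 0.251 0.119] [161. 235.]
can 0.32 [ 0.475 -0.327  0.021] [333. 222.]
cleaner 0.81 [ 0.728 -0.179  0.131] [289. 145.]
mug 0.92 [0.756 0.164 0.034] [192. 146.]
mug 0.5 [0.442 0.254 0.111] [160. 235.]
tape 0.75 [0.388 0.055 0.022] [224. 250.]
mouse 0.92 [ 0.333 -0.179  0.022] [292. 265.]
bin 0.92 [0.811 0.009 0.004] [235. 132.]
bin 0.75 [0.441 0.255 0.118] [160. 235.]
side [[0.992, -0.092, 0.088, 0.471], [-0.126, -0.597, 0.792, -1.129], [-0.02, -0.797, -0.603, 0.878], [0.0, 0.0, 0.0, 1.0]] 44
[... 1041 characters left out ...]
.]
{'t': 1.5, 'q': array([ 1.49611463e+00,  3.58607023e-01,  1.18892545e-02,  3.65711347e-05,
       -1.22407292e+00, -2.88086473e-01]), 'qd': array([-3.95672316e-04, -6.42048055e-05,  7.11363813e-04,  9.60757112e-04,
        1.44668513e-03,  9.08457575e-04]), 'effort': array([ 1.64999379e-03, -5.82964289e+01,  2.93659043e+01,  6.94156319e+00,
       -6.13569064e-04,  2.07037161e-06]), 'eef_pos': array([0.23956396, 0.63104526, 0.24229961]), 'tcp_rot': array([-4.63596313e-06,  9.83596079e-01, -1.80385015e-01,  1.67992449e-05]), 'ft_force': array([-0.90327678, -0.33932853,  0.14419451]), 'torque': array([-0.00932653, -0.02048825,  0.02424951]), 'grip_force': 0.0, 'opening': 1.0012020748689752}
```

View pics/top0.png

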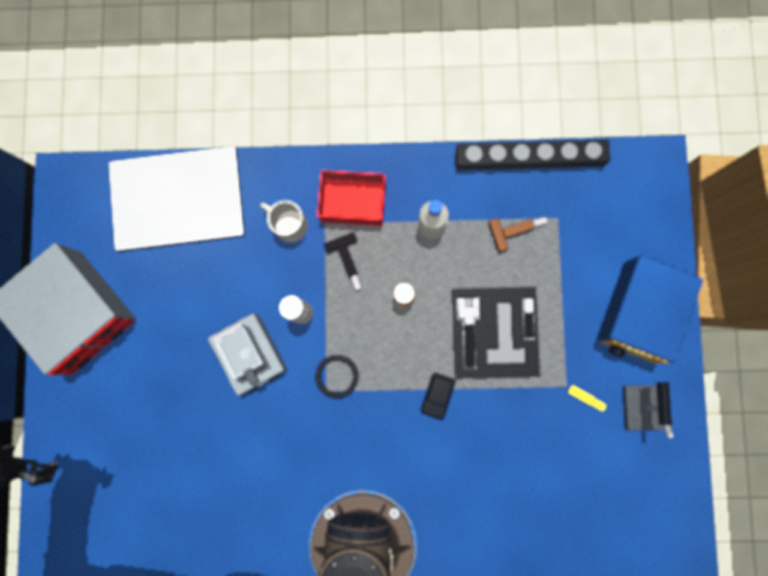

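```bash
python3 - <<'E'
import cv2,numpy as np
im=cv2.imread('pics/top0.png')
def c(a,b,w,h): # orig px
    return cv2.resize(im[int(b*1.5):int((b+h)*1.5),int(a*1.5):int((a+w)*1.5)],(400,300),interpolation=cv2.INTER_CUBIC)
a=np.vstack([np.hstack([c(207,140,50,37.5),c(312,132,50,37.5)]),np.hstack([c(280,180,90,67.5),c(125,200,80,60)])])
cv2.imwrite('pics/crop1.png',a)
E
```

```text
(no output)
```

View pics/crop1.png

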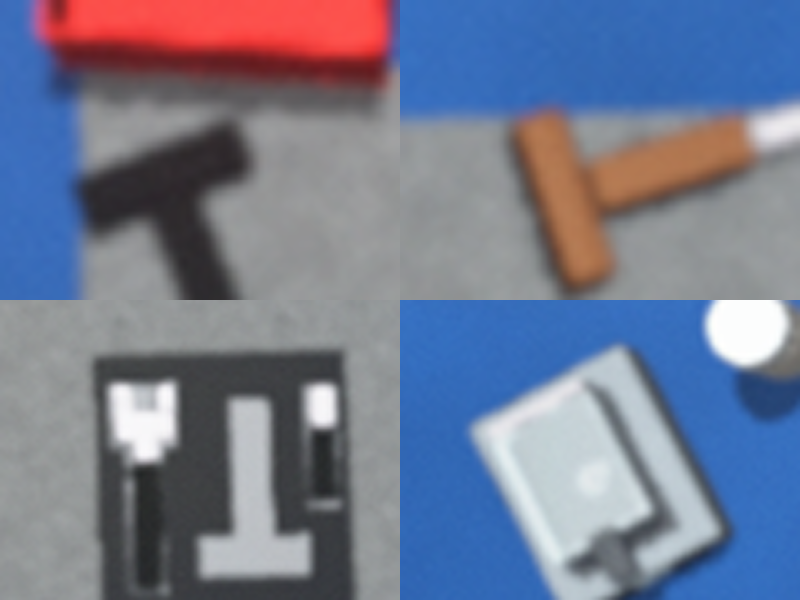

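The black T-key is the one at top px (228,172). The brown look-alike at (340,156) and the yellow pry at (391,265) stay where they are. The tray is at about (331,222), with its empty T cut-out's crossbar towards the robot. The console is at about (165,236), with its tab at (169,252).

```bash
cat >> h.py <<'E'
from scipy.optimize import minimize
def rect(x0,x1,y0,y1,z0,z1): return np.array([[x,y,z] for x in(x0,x1) for y in(y0,y1) for z in(z0,z1)],float)/1000
def proj(d,P):
    T=np.linalg.inv(d['world_from_camera']);C=P@T[:3,:3].T+T[:3,3]
    return C[:,:2]/C[:,2:]*d['f']+[d['cx'],d['cy']]
def render(d,p,boxes,S=8,roi=(0,0,512,384)):
    m=np.zeros(((roi[3]-roi[1])*S,(roi[2]-roi[0])*S),np.uint8);c,s=np.cos(p[2]),np.sin(p[2])
    for b in boxes:
        W=b.copy();W[:,0]=p[0]+c*b[:,0]-s*b[:,1];W[:,1]=p[1]+s*b[:,0]+c*b[:,1]
        q=(proj(d,W)+.5-np.array(roi[:2]))*S
        cv2.fillConvexPoly(m,cv2.convexHull(q.astype(np.float32)).round().astype(np.int32),1)
    return m
def fit(d,mask,boxes,p0,roi):
    mk=cv2.resize(mask[roi[1]:roi[3],roi[0]:roi[2]].astype(np.float32),None,fx=8,fy=8,interpolation=cv2.INTER_LINEAR)
    mk=(mk>.5)
    def cost(p):
        r=render(d,p,boxes,8,roi)>0; return 1-(r&mk).sum()/(r|mk).sum()
    best=None
    for da in(0,.15,-.15):
        r=minimize(cost,np.array(p0)+[0,0,da],method='Nelder-Mead',options=dict(initial_simplex=np.array(p0)+[0,0,da]+np.array([[0,0,0],[.015,0,0],[0,.015,0],[0,0,.15]]),xatol=1e-4,fatol=1e-5))
        if best is None or r.fun<best.fun: best=r
    return best.x,best.fun
KEY=[rect(-57,-33,-40,40,0,24),rect(-33,42,-12,12,0,24)]
def big(m):
    m=m.astype(np.uint8);n,l,st,_=cv2.connectedComponentsWithStats(m);return l==1+st[1:,4].argmax()
def inroi(m,r):
    o=np.zeros_like(m);o[r[1]:r[3],r[0]:r[2]]=m[r[1]:r[3],r[0]:r[2]];return o
E
cat > meas.py <<'E'
from h import *
d=snap('top');W=cloud(d);im=d['img'].astype(int);br=im.max(2)
r=(205,140,250,200);m=big(inroi(br<75,r));print('key',fit(d,m,KEY,[.69,.02,-2.8],r),m.sum())
r=(285,180,375,260);m=inroi(br<85,r)
m=cv2.morphologyEx(m.astype(np.uint8),cv2.MORPH_CLOSE,np.ones((3,3)));m=big(m)
c,_=cv2.findContours(m.astype(np.uint8),cv2.RETR_EXTERNAL,2);f=cv2.drawContours(np.zeros((384,512),np.uint8),c,-1,1,-1)
pt,e=fit(d,f,[rect(-105,105,-98,98,0,16)],[.48,-.325,0],r);print('tray',pt,e)
# floor of cut-out: grey, low z; compare predicted centre
g=inroi((br>110)&(f>0),(320,195,352,250));g=big(g)
cut=[rect(-61,-29,-44,44,6,6),rect(-29,79,-16,16,6,6)]
cut[1]=rect(-29,46,-16,16,6,6); cut.append(rect(46,79,-13,13,6,6))
c,s=np.cos(pt[2]),np.sin(pt[2]);bed=pt[:2]+[c*-.01+s*.022,s*-.01-c*.022]
print('bed',bed,'cutfit',fit(d,g,cut,[*bed,pt[2]],r))
r=(120,195,215,275);z=W[:,:,2];m=big(inroi(np.nan_to_num(z)>.035,r))
con=[rect(-75,75,-60,60,35,60),rect(-45,55,-35,35,60,114)]
pc,e=fit(d,m,con,[.43,.24,.45],r);print('con',pc,e)
c,s=np.cos(pc[2]),np.sin(pc[2]);R=np.array([[c,s],[-s,c]])
L=W.copy();L[...,:2]=(W[...,:2]-pc[:2])@R.T
hd=(z>.085)&(abs(L[...,0])<.1)&(abs(L[...,1])<.05);print(hd.sum())
P=L[hd];P=P[P[:,0].argsort()]
for q in np.array_split(P,10): print(np.median(q,0).round(3),q[:,1].min().round(3),q[:,1].max().round(3))
print('tablez',np.nanmedian(z[280:300,180:220]))
for n,a,b,rad in(('can',.541,.126,.05),('jar',.563,-.106,.05),('cleaner',.728,-.179,.06),('mug',.756,.164,.07),('bin',.811,.009,.12)):
    k=(np.hypot(W[...,0]-a,W[...,1]-b)<rad)&(z>.05);Q=W[k];print(n,Q.min(0).round(3),Q.max(0).round(3))
E
python3 meas.py
```

```text
key (array([ 0.65842988,  0.02599102, -2.76867272]), np.float64(0.26100371209564677)) 240
tray [ 0.48053907 -0.31833179 -0.00460032] 0.18792721142040347
bed [ 0.47043797 -0.34028555] cutfit (array([ 0.46977036, -0.34049367,  0.00803335]), np.float64(0.10038545332662985))
con [0.44274339 0.25589452 0.48492539] 0.02895998621864504
782
[-0.053 -0.001  0.12 ] -0.031 0.03
[-0.038 -0.004  0.118] -0.036 0.034
[-0.026 -0.004  0.118] -0.035 0.035
[-0.015 -0.001  0.117] -0.035 0.035
[-0.004 -0.005  0.118] -0.035 0.036
[ 0.007 -0.002  0.116] -0.035 0.034
[ 0.018 -0.003  0.116] -0.035 0.034
[ 0.03  -0.003  0.116] -0.036 0.035
[ 0.041 -0.002  0.115] -0.035 0.035
[ 0.052 -0.001  0.119] -0.035 0.036
tablez 0.0006102787420289024
can [0.512 0.107 0.052] [0.562 0.156 0.169]
jar [ 0.544 -0.131  0.05 ] [ 0.588 -0.087  0.12 ]
cleaner [ 0.707 -0.21   0.051] [ 0.767 -0.148  0.206]
mug [0.71  0.119 0.05 ] [0.792 0.222 0.101]
bin [ 0.743 -0.069  0.05 ] [0.865 0.088 0.081]
```

```bash
cat > m2.py <<'E'
from h import *
CUT=[rect(-61,-29,-44,44,6,6),rect(-29,46,-16,16,6,6),rect(46,79,-13,13,6,6)]
def otsu(d,r):
    g=d['img'].max(2)[r[1]:r[3],r[0]:r[2]];return cv2.threshold(g,0,255,cv2.THRESH_OTSU)[0]
for n,rk,rt in(('top',(217,150,244,190),(292,184,368,256)),('side',(255,165,292,206),(170,240,270,310))):
    d=snap(n);br=d['img'].max(2)
    p=proj(d,np.array([[.658,.026,.024],[.47,-.34,.01]])).round();print(p.tolist())
    t=otsu(d,rk);m=big(inroi(br<t,rk));print(n,t,m.sum(),'key',fit(d,m,KEY,[.67,.02,-2.77],rk))
    t=otsu(d,rt);m=big(cv2.morphologyEx(inroi(br<t,rt).astype(np.uint8),cv2.MORPH_CLOSE,np.ones((3,3))))
    c,_=cv2.findContours(m.astype(np.uint8),cv2.RETR_EXTERNAL,2);f=cv2.drawContours(np.zeros((384,512),np.uint8),c,-1,1,-1)
    pt,e=fit(d,f,[rect(-105,105,-98,98,0,16)],[.48,-.32,0],rt);print(t,'tray',pt,e)
    save(d,n+'_k.png',rk,8)
im=[cv2.imread(f'pics/{n}_k.png') for n in('top','side')];im=[cv2.resize(i,(400,400)) for i in im];cv2.imwrite('pics/kk.png',np.hstack(im))
E
python3 m2.py
```

```text
[[231.0, 173.0], [336.0, 224.0]]
top 109.0 388 key (array([ 0.65910607,  0.02690803, -2.79187001]), np.float64(0.2535920092201306))
117.0 tray [ 0.47999623 -0.31847946 -0.00147909] 0.03658892644170364
[[265.0, 185.0], [215.0, 278.0]]
side 108.0 378 key (array([ 0.65934069,  0.02745545, -2.80337765]), np.float64(0.08442475848638742))
102.0 tray [ 0.48048144 -0.31712625  0.00128927] 0.041269890409262544
```

View pics/kk.png

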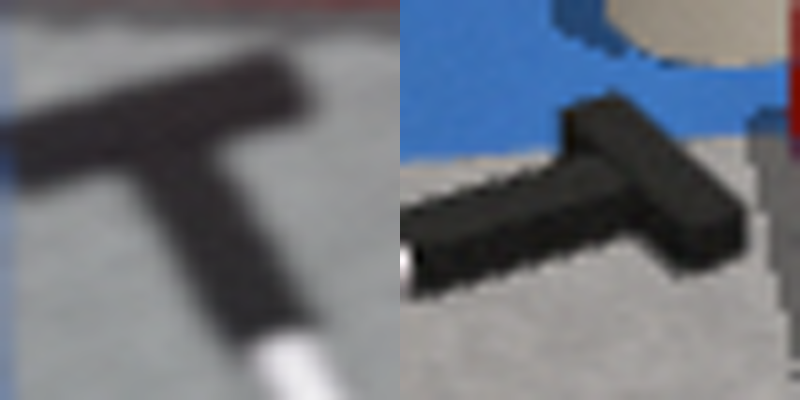

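The crop shows the black T-key with its crossbar at the far end and its steel socket pointing towards the robot. Both cameras put the key at (0.659, 0.027) with yaw -2.80. The tray is at (0.480, -0.318) with yaw 0, so the bed is at (0.470, -0.340). First I move over the key.

send_rows(
  steps=[
    [0.33,0.23,0,0,0,0,-1],
    [0.33,0.23,0,0,0,0,-1],
    [0.33,0.23,0,0,0,0,-1],
    [0.33,0.23,0,0,0,0,-1],
    [0.33,0.23,0,0,0,0,-1],
    [0.33,0.23,0,0,0,0,-1],
    [0.33,0.23,0,0,0,0,-1],
    [0.33,0.23,0,0,0,0,-1],
  ],
)

```text
t: 2.32
eef_pos: [0.4218, 0.3636, 0.2427]
tcp_rot: [-0.0, 0.984, -0.18, 0.0]
ft_force: [1.4, 0.5, -0.4]
opening: 0.997
grip_force: 0.0
```

send_rows(
  steps=[
    [0.33,0.23,0,0,0,0,-1],
    [0.33,0.23,0,0,0,0,-1],
    [0.33,0.23,0,0,0,0,-1],
    [0.33,0.23,0,0,0,0,-1],
    [0.33,0.23,0,0,0,0,-1],
    [0.33,0.23,0,0,0,0,-1],
    [0.33,0.23,0,0,0,0,-1],
    [0.33,0.23,0,0,0,0,-1],
  ],
)

```text
t: 2.98
eef_pos: [0.6035, 0.0978, 0.2426]
tcp_rot: [-0.0, 0.984, -0.18, 0.0]
ft_force: [-0.1, 1.6, 0.6]
opening: 1.002
grip_force: 0.0
```

send_rows(
  steps=[
    [0.263,0.16,0,0,0,0,-1],
    [0.263,0.16,0,0,0,0,-1],
    [0.263,0.16,0,0,0,-0.0374,-1],
    [0,0,0.28,0,0,-0.0374,-1],
    [0,0,0.28,0,0,-0.0374,-1],
    [0,0,0.28,0,0,-0.0374,-1],
    [0,0,0.28,0,0,-0.0374,-1],
    [0,0,0.28,0,0,-0.0374,-1],
  ],
)

```text
t: 3.65
eef_pos: [0.6593, 0.0265, 0.1012]
tcp_rot: [-0.0, 0.985, 0.173, 0.0]
ft_force: [0.0, -0.1, -0.3]
opening: 0.999
grip_force: 0.0
```

```bash
cat > go.py <<'E'
import sys;from h import *
from scipy.spatial.transform import Rotation as R
o=manip.get_obs();w,x,y,z=o['tcp_rot'];r=R.from_quat([x,y,z,w]);M=r.as_matrix()
a=[float(v) for v in sys.argv[1:]]
yaw=np.arctan2(M[1,0],M[0,0]);print('pos',o['eef_pos'].round(4),'yaw',yaw.round(3),'q',o['q'].round(2),'t',o['t'],'F',o['ft_force'].round(1))
for k in range(0,len(a),4):
    p=np.array(a[k:k+3]);print('shift rows units',(M.T@(p-o['eef_pos'])/.1).round(3),'turn',round(-((a[k+3]-yaw+np.pi)%(2*np.pi)-np.pi)/np.pi,4))
E
python3 go.py .659 .027 .023 .342
python3 - <<'E'
from h import *
d=snap('side');save(d,'s1.png',(215,130,315,205),8)
E
```

```text
pos [0.6593 0.0265 0.1012] yaw 0.348 q [ 0.34  0.45 -0.2   0.   -0.93  1.58] t 3.65 F [ 0.  -0.1 -0.3]
shift rows units [-0.002 -0.006  0.782] turn 0.0018
```

View pics/s1.png

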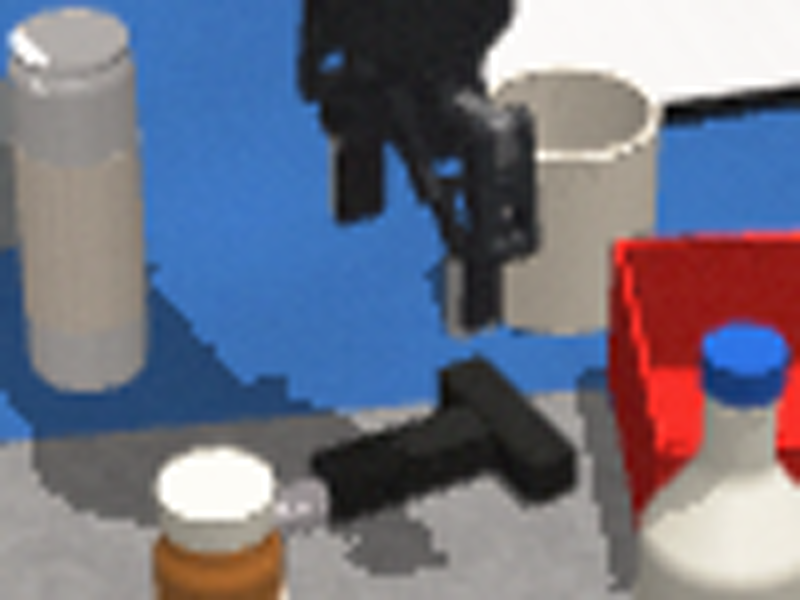

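The open fingers are above the stem, on either side of it (crop px ~(360,210) and (475,320), stem ~(400,460)). I go down and close.

send_rows(
  steps=[
    [0,0,0.26,0,0,0,-1],
    [0,0,0.26,0,0,0.002,-1],
    [0,0,0.26,0,0,0,-1],
    [0,0,0,0,0,0,1],
    [0,0,0,0,0,0,1],
    [0,0,0,0,0,0,1],
    [0,0,0,0,0,0,1],
    [0,0,0,0,0,0,1],
  ],
)

```text
t: 4.37
eef_pos: [0.6605, 0.0271, 0.0264]
tcp_rot: [-0.0, 0.986, 0.167, 0.002]
ft_force: [-0.4, 0.3, 0.1]
opening: 0.298
grip_force: 0.0
```

send_rows(
  steps=[
    [0,0,0,0,0,0,1],
    [0,0,0,0,0,0,1],
    [0,0,-0.1,0,0,0,1],
    [0,0,-0.2,0,0,0,1],
    [0,0,-0.3,0,0,0,1],
    [0,0,-0.3,0,0,0,1],
    [0,0,-0.3,0,0,0,1],
    [0,0,-0.3,0,0,0,1],
  ],
)

```text
t: 5.03
eef_pos: [0.6589, 0.0266, 0.1769]
tcp_rot: [-0.0, 0.986, 0.167, 0.0]
ft_force: [0.7, 0.7, -2.0]
opening: 0.257
grip_force: 59.0
```

send_rows(
  steps=[
    [0,0,-0.2,0,0,0.039,1],
    [0,0,-0.2,0,0,0.039,1],
    [0,0,-0.2,0,0,0.039,1],
    [0,0,-0.15,0,0,0.039,1],
    [0,0,0,0,0,0.039,1],
    [0,0,0,0,0,0.039,1],
    [0,0,0,0,0,0.039,1],
    [0,0,0,0,0,0.039,1],
  ],
)

```text
t: 5.7
eef_pos: [0.6589, 0.0267, 0.2506]
tcp_rot: [-0.0, 0.948, -0.32, 0.0]
ft_force: [-0.6, 0.4, -1.5]
opening: 0.257
grip_force: 59.0
```

send_rows(
  steps=[
    [0,0,0,0,0,0.039,1],
    [0,0,0,0,0,0.039,1],
    [0,0,0,0,0,0.039,1],
    [0,0,0,0,0,0.039,1],
    [0,0,0,0,0,0.039,1],
    [0,0,0,0,0,0.039,1],
    [0,0,0,0,0,0.039,1],
    [0,0,0,0,0,0.039,1],
  ],
)

```text
t: 6.37
eef_pos: [0.6589, 0.0266, 0.2504]
tcp_rot: [0.0, -0.686, 0.728, -0.0]
ft_force: [0.4, -0.0, -1.0]
opening: 0.256
grip_force: 59.0
```

send_rows(
  steps=[
    [0,0,0,0,0,0.039,1],
    [0,0,0,0,0,0.039,1],
    [0,0,0,0,0,0.039,1],
    [0,0,0,0,0,0.039,1],
    [0,0,0,0,0,0.039,1],
    [0,0,0,0,0,0.039,1],
    [0,0,0,0,0,0.039,1],
    [0,0,0,0,0,0.039,1],
  ],
)

```text
t: 7.03
eef_pos: [0.6589, 0.0266, 0.2504]
tcp_rot: [0.0, -0.262, 0.965, 0.0]
ft_force: [-0.4, 0.4, -1.1]
opening: 0.255
grip_force: 59.0
```

```bash
python3 go.py .47 -.34 .25 3.1416
```

```text
pos [0.6589 0.0266 0.2504] yaw -2.611 q [ 0.34  0.33 -0.01 -0.   -1.23 -1.38] t 7.0333 F [-0.4  0.4 -1.1]
shift rows units [ 3.484e+00 -2.207e+00  1.000e-03] turn 0.1689
```

send_rows(
  steps=[
    [0.317,-0.2,0,0,0,0,1],
    [0.317,-0.2,0,0,0,0,1],
    [0.317,-0.2,0,0,0,0,1],
    [0.317,-0.2,0,0,0,0,1],
    [0.317,-0.2,0,0,0,0,1],
    [0.317,-0.2,0,0,0,0,1],
    [0.317,-0.2,0,0,0,0,1],
    [0.317,-0.2,0,0,0,0,1],
  ],
)

```text
t: 7.7
eef_pos: [0.5218, -0.2418, 0.2506]
tcp_rot: [0.001, -0.265, 0.964, -0.0]
ft_force: [1.2, -0.8, -1.9]
opening: 0.257
grip_force: 59.0
```

send_rows(
  steps=[
    [0.317,-0.2,0,0,0,0,1],
    [0.317,-0.2,0,0,0,0,1],
    [0.317,-0.2,0,0,0,0,1],
    [0,0,0.2,0,0,0.0338,1],
    [0,0,0.2,0,0,0.0338,1],
    [0,0,0.2,0,0,0.0338,1],
    [0,0,0.2,0,0,0.0338,1],
    [0,0,0.2,0,0,0.0338,1],
  ],
)

```text
t: 8.37
eef_pos: [0.4719, -0.3408, 0.1496]
tcp_rot: [0.001, 0.0, 1.0, -0.0]
ft_force: [0.1, -0.6, -1.0]
opening: 0.262
grip_force: 59.1
```

```bash
python3 go.py .47 -.34 .04 3.1416; cat > m3.py <<'E'
from h import *
o=manip.get_obs();zz=o['eef_pos'][2]-.0264
d=snap('side');br=d['img'].max(2);W=cloud(d)
K=[b+[0,0,zz] for b in KEY]
uv=proj(d,np.array([[*o['eef_pos'][:2],zz+.012]]))[0].astype(int);print(uv)
r=(uv[0]-50,uv[1]-45,uv[0]+50,uv[1]+30)
save(d,'s2.png',r,8)
z=W[...,2]
m=(br<75)&(z>zz-.01)&(z<zz+.026)&(np.hypot(W[...,0]-o['eef_pos'][0],W[...,1]-o['eef_pos'][1])<.08);m=big(inroi(m,r));print(m.sum(),fit(d,m,K,[*o['eef_pos'][:2],0],r))
E
python3 m3.py
```

```text
pos [ 0.4719 -0.3408  0.1496] yaw 3.142 q [-0.29  0.28 -0.32 -0.   -0.96 -1.28] t 8.3667 F [ 0.1 -0.6 -1. ]
shift rows units [0.02  0.008 1.096] turn -0.0
[212 242]
569 (array([ 0.47500637, -0.33957458,  0.01305582]), np.float64(0.24781724428374796))
```

View pics/s2.png

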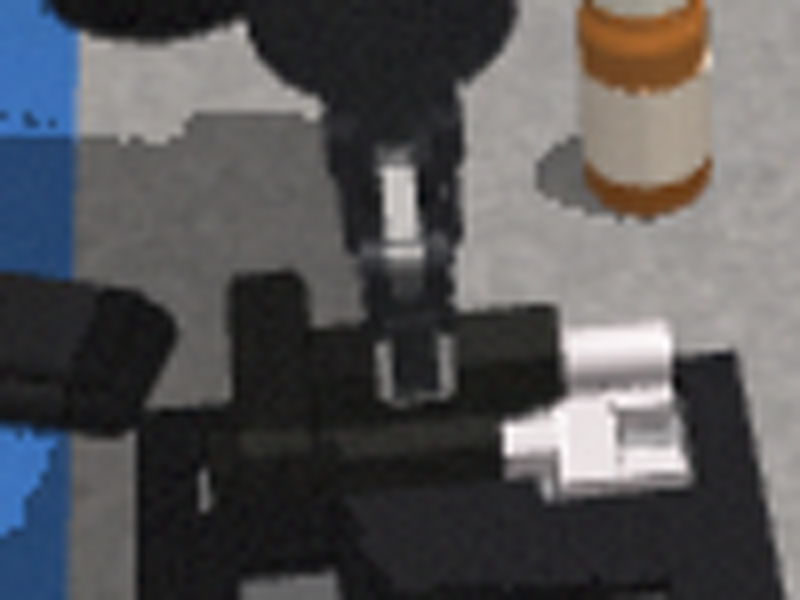

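```bash
python3 - <<'E'
from h import *
d=snap('side');W=cloud(d);o=np.array([.4719,-.3408,.1232])
for n,p in(('stem end far top',[.042,.012,.024]),('stem end near top',[.042,-.012,.024]),('cross far top left',[-.057,.04,.024]),('cross far top right',[-.033,.04,.024]),('socket end axis',[.075,0,.021]),('stem near bottom end',[.042,-.012,0]),('finger tip near',[0,-.02,.015])):
    q=proj(d,(o+p)[None])[0];print(n,q.round(1),((q+.5-[162,197])*8).round())
z=W[...,2]
m=big(inroi((d['img'].min(2)>150)&(z>.115)&(z<.16),(225,230,255,252)));P=W[m];print('socket',m.sum(),np.percentile(P,[2,50,98],axis=0).round(4).tolist())
# black top surface of key right of finger / left
for u0,u1 in((202,206),(220,230)):
    Q=W[225:250,u0:u1].reshape(-1,3);Q=Q[(Q[:,2]>.11)&(Q[:,2]<.17)];print(len(Q),np.percentile(Q,[2,50,98],axis=0).round(4).tolist())
E
```

```text
stem end far top [229.6 234.2] [545. 301.]
stem end near top [230.6 240.9] [553. 356.]
cross far top left [188.4 230.6] [215. 272.]
cross far top right [198.2 229.6] [294. 265.]
socket end axis [243.8 237.1] [658. 325.]
stem near bottom end [231.  248.2] [556. 414.]
finger tip near [213.4 247.8] [416. 411.]
socket 71 [[0.5175, -0.3488, 0.1301], [0.5319, -0.3435, 0.1351], [0.5472, -0.3341, 0.1388]]
45 [[0.4446, -0.3526, 0.1283], [0.4492, -0.3478, 0.1406], [0.4537, -0.3298, 0.1448]]
131 [[0.4878, -0.3526, 0.1201], [0.4995, -0.349, 0.1411], [0.5112, -0.3295, 0.1449]]
```

Key is level and the right way round, but sits about 3.5 mm towards +x in the grip; I correct for that and lower to just above the tray.

send_rows(
  steps=[
    [0.05,0.012,0.2,0,0,0,1],
    [0,0,0.2,0,0,0,1],
    [0,0,0.2,0,0,0,1],
    [0,0,0.2,0,0,0,1],
    [0,0,0.15,0,0,0,1],
    [0,0,0.05,0,0,0,1],
    [0,0,0,0,0,0,1],
    [0,0,0,0,0,0,1],
  ],
)

```text
t: 9.13
eef_pos: [0.4681, -0.3399, 0.0508]
tcp_rot: [0.001, -0.004, 1.0, -0.0]
ft_force: [-0.4, 0.1, -1.5]
opening: 0.26
grip_force: 59.1
```

```bash
python3 go.py .467 -.3395 .034 3.1416; python3 - <<'E'
from h import *
a=snap('side');b=snap('top');save(a,'a.png',(165,225,255,293),8);save(b,'b.png',(290,185,370,245),8)
i=[cv2.resize(cv2.imread('pics/'+n),(400,300)) for n in('a.png','b.png')];i=[cv2.convertScaleAbs(x,alpha=1.8,beta=20) for x in i]
cv2.imwrite('pics/c3.png',cv2.resize(np.hstack(i),(800,300)))
E
```

```text
pos [ 0.4681 -0.3399  0.0508] yaw -3.134 q [-0.29  0.39 -0.43  0.   -0.74 -1.27] t 9.1333 F [-0.4  0.1 -1.5]
shift rows units [0.011 0.004 0.168] turn 0.0026
```

View pics/c3.png

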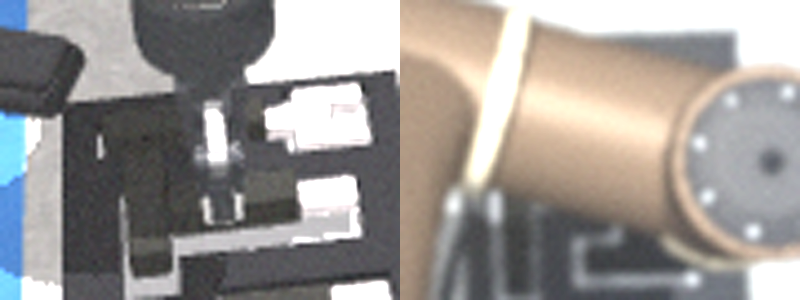

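The side view shows the key hovering over its cut-out, aligned with it. I lower it gently.

send_rows(
  steps=[
    [0.012,0.004,0.04,0,0,0.002,1],
    [0,0,0.04,0,0,0,1],
    [0,0,0.04,0,0,0,1],
    [0,0,0.03,0,0,0,1],
    [0,0,0.02,0,0,0,1],
    [0,0,0,0,0,0,1],
    [0,0,0,0,0,0,1],
    [0,0,0,0,0,0,1],
  ],
)

```text
t: 9.9
eef_pos: [0.4658, -0.3391, 0.0326]
tcp_rot: [-0.0, -0.0, 1.0, 0.0]
ft_force: [-1.7, 0.9, 6.1]
opening: 0.256
grip_force: 59.9
```

```bash
python3 go.py .467 -.3395 .032 3.1416
```

```text
pos [ 0.4658 -0.3391  0.0326] yaw -3.142 q [-0.29  0.42 -0.45  0.   -0.7  -1.28] t 9.9 F [-1.7  0.9  6.1]
shift rows units [-0.012 -0.004  0.006] turn 0.0
```

It reached the expected seated height with 6 N of contact, so I release and rise.

send_rows(
  steps=[
    [0,0,0,0,0,0,0],
    [0,0,0,0,0,0,-0.5],
    [0,0,0,0,0,0,-0.5],
    [0,0,0,0,0,0,-0.5],
    [0,0,-0.1,0,0,0,-0.5],
    [0,0,-0.3,0,0,0,-0.5],
    [0,0,-0.4,0,0,0,-0.5],
    [0,0,-0.4,0,0,0,-0.5],
  ],
)

```text
t: 10.57
eef_pos: [0.4652, -0.3389, 0.1537]
tcp_rot: [-0.001, 0.0, 1.0, 0.0]
ft_force: [2.3, -0.5, 0.6]
opening: 0.751
grip_force: 0.0
```

send_rows(
  steps=[
    [0,0,-0.4,0,0,0,-1],
    [0,0.15,-0.4,0,0,0,-1],
    [-0.1,0.38,-0.1,0,0,0,-1],
    [-0.1,0.38,0,0,0,0,-1],
    [-0.1,0.38,0,0,0,0,-1],
    [-0.1,0.38,0,0,0,0,-1],
    [-0.1,0.38,0,0,0,0,-1],
    [-0.1,0.38,0,0,0,0,-1],
  ],
)

```text
t: 11.23
eef_pos: [0.526, -0.0947, 0.2425]
tcp_rot: [0.001, 0.0, 1.0, 0.0]
ft_force: [1.0, -0.3, 0.4]
opening: 1.002
grip_force: 0.0
```

```bash
python3 go.py .467 -.3395 .25 3.1416; cat > m4.py <<'E'
from h import *
a=snap('side');b=snap('top');save(a,'a.png',(165,240,265,315),8);save(b,'b.png',(290,180,370,240),8)
i=[cv2.resize(cv2.imread('pics/'+n),(400,300)) for n in('a.png','b.png')];i=[cv2.convertScaleAbs(x,alpha=1.8,beta=20) for x in i]
cv2.imwrite('pics/c4.png',np.hstack(i))
W=cloud(a)
bed=np.array([.4705,-.3395,.006])
for n,x,y in(('stem',.03,0),('stem-',-.02,0),('cross+',-.045,.03),('cross-',-.045,-.03)):
    k=np.hypot(W[...,0]-bed[0]-x,W[...,1]-bed[1]-y)<.008;print(n,k.sum(),np.nanmedian(W[k][:,2]).round(4))
k=(abs(W[...,0]-.46)<.08)&(W[...,1]<-.235)&(W[...,1]>-.275);print('spanner hi',np.nanpercentile(W[k][:,2],95))
k=(abs(W[...,0]-.4)<.01)&(abs(W[...,1]+.3)<.008);print('tray top',np.nanmedian(W[k][:,2]))
E
python3 m4.py
```

```text
pos [ 0.526  -0.0947  0.2425] yaw 3.141 q [ 0.19  0.13 -0.3   0.   -1.15 -1.76] t 11.2333 F [ 1.  -0.3  0.4]
shift rows units [ 0.59  -2.448 -0.076] turn -0.0001
stem 22 0.0305
stem- 22 0.0306
cross+ 20 0.0308
cross- 32 0.0295
spanner hi 0.032032801529592286
tray top 0.016403043686160634
```

View pics/c4.png

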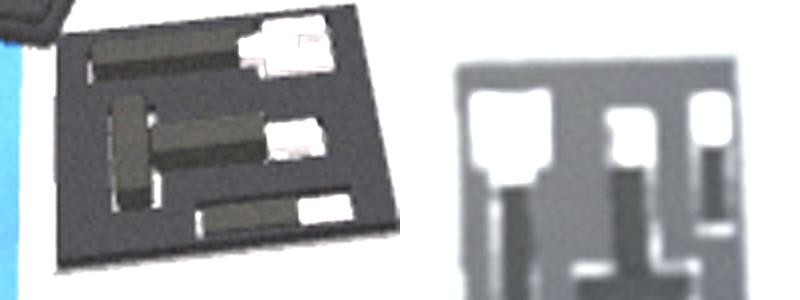

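All three tools lie in their cut-outs, the key's top at 30 mm everywhere, so it is fully seated. Next is the console (yaw 0.485), where the tab is expected at about (0.389, 0.228, 0.114).

send_rows(
  steps=[
    [0.153,0.358,0,0,0,0,-1],
    [0.153,0.358,0,0,0,0,-1],
    [0.153,0.358,0,0,0,0,-1],
    [0.153,0.358,0,0,0,0,-1],
    [0.153,0.358,0,0,0,0,-1],
    [0.153,0.358,0,0,0,0,-1],
    [0.153,0.358,0,0,0,0,-1],
    [0.153,0.358,0,0,0,0,-1],
  ],
)

```text
t: 12.0
eef_pos: [0.4027, 0.191, 0.2423]
tcp_rot: [0.001, 0.0, 1.0, 0.001]
ft_force: [1.3, 0.4, -0.6]
opening: 1.002
grip_force: 0.0
```

send_rows(
  steps=[
    [0.153,0.358,0,0,0,0,-1],
    [0,0,0,0,0,-0.0386,-1],
    [0,0,0,0,0,-0.0386,-1],
    [0,0,0.2,0,0,-0.0386,-1],
    [0,0,0.2,0,0,-0.0386,-1],
    [0,0,0.2,0,0,0,-1],
    [0,0,0,0,0,0,-1],
    [0,0,0,0,0,0,-1],
  ],
)

```text
t: 12.67
eef_pos: [0.3884, 0.2251, 0.1815]
tcp_rot: [-0.001, -0.24, 0.971, -0.001]
ft_force: [0.4, -0.2, 0.1]
opening: 1.004
grip_force: 0.0
```

```bash
python3 go.py .3878 .227 .117 -2.657; python3 - <<'E'
from h import *
a=snap('side');save(a,'t1.png',(150,95,250,170),8)
W=cloud(a);z=W[...,2];im=a['img'].astype(int)
pc=np.array([.4427,.2559]);c,s=np.cos(.485),np.sin(.485)
L=W.copy();L[...,:2]=(W[...,:2]-pc)@np.array([[c,s],[-s,c]]).T
m=(L[...,0]<-.044)&(L[...,0]>-.09)&(abs(L[...,1])<.02)&(z>.09)&(z<.128)&(im.max(2)<120)
v,u=np.nonzero(m);print(m.sum(),u.min(),u.max(),v.min(),v.max(),np.percentile(L[m],[3,50,97],axis=0).round(4).tolist())
E
```

```text
pos [0.3884 0.2251 0.1815] yaw -2.658 q [ 0.97  0.03 -0.55  0.   -0.99 -2.05] t 12.6667 F [ 0.4 -0.2  0.1]
shift rows units [-0.005  0.021  0.645] turn -0.0002
45 174 184 133 138 [[-0.0734, -0.0118, 0.1108], [-0.0579, -0.0041, 0.1196], [-0.0455, 0.0116, 0.1236]]
```

View pics/t1.png

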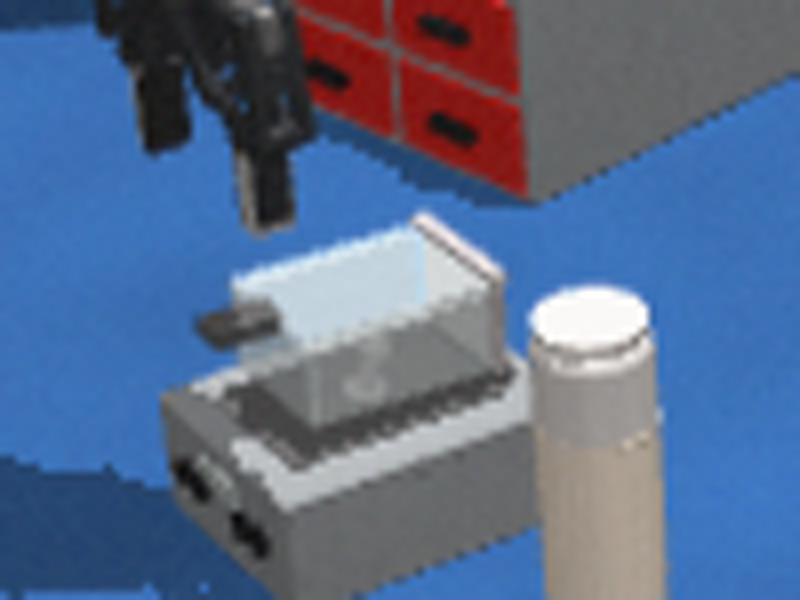

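The tab shows at crop px (240,320) and the fingers are aligned in front of it (tab centre at x -60 mm, z 115 mm in the box frame). I descend and pinch.

send_rows(
  steps=[
    [0,0.015,0.2,0,0,0,-0.5],
    [0,0,0.2,0,0,0,-0.3],
    [0,0,0.15,0,0,0,-0.3],
    [0,0,0.1,0,0,0,-0.3],
    [0,0,0,0,0,0,-0.3],
    [0,0,0,0,0,0,1],
    [0,0,0,0,0,0,1],
    [0,0,0,0,0,0,1],
  ],
)

```text
t: 13.38
eef_pos: [0.3882, 0.2284, 0.1177]
tcp_rot: [0.001, -0.24, 0.971, 0.001]
ft_force: [-23.0, 23.2, 5.2]
opening: 0.233
grip_force: 15.9
```

send_rows(
  steps=[
    [0,0,0,0,0,0,1],
    [0,0,0,0,0,0,1],
    [0,0,0,0,0,0,1],
    [0,0,0,0,0,0,1],
    [0,0,0,0,0,0,1],
    [0,0,0,0,0,0,1],
    [0,0,0,0,0,0,1],
    [0,0,0,0,0,0,1],
  ],
)

```text
t: 14.05
eef_pos: [0.3876, 0.229, 0.1175]
tcp_rot: [0.001, -0.24, 0.971, 0.002]
ft_force: [-8.4, 7.8, 2.1]
opening: 0.215
grip_force: 61.0
```

```bash
cat > arc.py <<'E'
from h import *
o=manip.get_obs();print(o['eef_pos'],o['opening'],o['grip_force'],o['ft_force'].round(1),o['t'])
r=np.hypot(.115,.045);a0=np.arctan2(.045,.115)
f=lambda t:np.array([-r*np.cos(a0+t),r*np.sin(a0+t)])
th=.04;N=24
for k in range(N):
    t2=th+1.6/N;d=f(t2)-f(th);print(k,round(t2,2),'x',round(-d[0]*10,3),'z',round(-d[1]*10,3));th=t2
E
python3 arc.py
```

```text
[0.38757682 0.22902787 0.11750527] 0.21498627290772318 60.95648109912872 [-8.4  7.8  2.1] 14.05
0 0.11 x -0.036 z -0.074
1 0.17 x -0.04 z -0.072
2 0.24 x -0.045 z -0.069
3 0.31 x -0.05 z -0.066
4 0.37 x -0.054 z -0.062
5 0.44 x -0.058 z -0.059
6 0.51 x -0.062 z -0.055
7 0.57 x -0.065 z -0.05
8 0.64 x -0.068 z -0.046
9 0.71 x -0.071 z -0.041
10 0.77 x -0.074 z -0.036
11 0.84 x -0.076 z -0.031
12 0.91 x -0.078 z -0.026
13 0.97 x -0.08 z -0.021
14 1.04 x -0.081 z -0.016
15 1.11 x -0.082 z -0.01
16 1.17 x -0.082 z -0.005
17 1.24 x -0.082 z 0.001
18 1.31 x -0.082 z 0.006
19 1.37 x -0.081 z 0.012
20 1.44 x -0.081 z 0.017
21 1.51 x -0.079 z 0.022
22 1.57 x -0.078 z 0.028
23 1.64 x -0.076 z 0.033
```

send_rows(
  steps=[
    [-0.036,0.01,-0.074,0,0,0,1],
    [-0.04,0,-0.072,0,0,0,1],
    [-0.045,0,-0.069,0,0,0,1],
    [-0.05,0,-0.066,0,0,0,1],
    [-0.054,0,-0.062,0,0,0,1],
    [-0.058,0,-0.059,0,0,0,1],
    [-0.062,0,-0.055,0,0,0,1],
    [-0.065,0,-0.05,0,0,0,1],
  ],
)

```text
t: 14.72
eef_pos: [0.4236, 0.2483, 0.1672]
tcp_rot: [0.0, -0.24, 0.971, 0.001]
ft_force: [-0.4, 7.6, -11.9]
opening: 0.217
grip_force: 58.9
```

send_rows(
  steps=[
    [-0.068,0.01,-0.046,0,0,0,1],
    [-0.071,0,-0.041,0,0,0,1],
    [-0.074,0,-0.036,0,0,0,1],
    [-0.076,0,-0.031,0,0,0,1],
    [-0.078,0,-0.026,0,0,0,1],
    [-0.08,0,-0.021,0,0,0,1],
    [-0.081,0,-0.016,0,0,0,1],
    [-0.082,0,-0.01,0,0,0,1],
  ],
)

```text
t: 15.38
eef_pos: [0.4776, 0.2769, 0.1903]
tcp_rot: [0.0, -0.24, 0.971, 0.0]
ft_force: [-4.0, 3.6, -2.4]
opening: 0.209
grip_force: 58.6
```

```bash
cat > lid.py <<'E'
import sys;from h import *
o=manip.get_obs();c,s=np.cos(.485),np.sin(.485)
l=np.array([[c,s],[-s,c]])@(o['eef_pos'][:2]-[.4427,.2559]);print('tcp box',l.round(4),o['eef_pos'][2].round(4),o['ft_force'].round(1),o['t'])
x,z=l[0]-.055,o['eef_pos'][2]-.066;print('r',np.hypot(x,z),'theta if at tab',np.arctan2(z,-x)-np.arctan2(.045,.115))
if len(sys.argv)>1:
    a=snap('side');save(a,sys.argv[1],(150,85,250,160),8)
E
python3 lid.py l1.png
```

```text
tcp box [0.0407 0.0023] 0.1903 [-4.   3.6 -2.4] 15.3833
r 0.1251623281423586 theta if at tab 1.0833302242959972
```

View pics/l1.png

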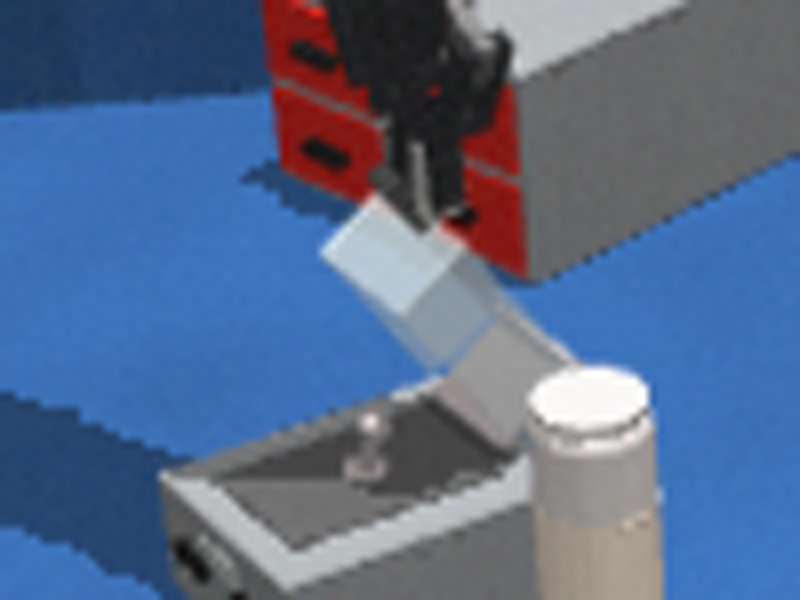

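The cover is at about 1.08 rad and follows the arc; the toggle, at crop px (370,430), is still off. I continue.

send_rows(
  steps=[
    [-0.082,0,-0.005,0,0,0,1],
    [-0.082,0,0.001,0,0,0,1],
    [-0.082,0,0.006,0,0,0,1],
    [-0.081,0,0.012,0,0,0,1],
    [-0.081,0,0.017,0,0,0,1],
    [-0.079,0,0.022,0,0,0,1],
    [-0.078,0,0.028,0,0,0,1],
    [-0.076,0,0.033,0,0,0,1],
  ],
)

```text
t: 16.1
eef_pos: [0.5362, 0.3075, 0.1807]
tcp_rot: [0.002, -0.241, 0.971, 0.001]
ft_force: [-0.5, 0.0, 0.5]
opening: 0.077
grip_force: 0.0
```

```bash
python3 lid.py
```

```text
tcp box [0.1068 0.0021] 0.1807 [-0.5  0.   0.5] 16.1
r 0.12587385650736915 theta if at tab 1.6219405644712297
```

The pinch slipped off near the end. I rise and measure the cover angle.

send_rows(
  steps=[
    [0,0,-0.2,0,0,0,1],
    [0,0,-0.3,0,0,0,1],
    [0,0,-0.3,0,0,0,1],
    [0.3,0,-0.2,0,0,0,1],
    [0.4,0,0,0,0,0,1],
    [0.4,0,0,0,0,0,1],
    [0,0,0,0,0,0,1],
    [0,0,0,0,0,0,1],
  ],
)

```text
t: 16.77
eef_pos: [0.4362, 0.2539, 0.2805]
tcp_rot: [0.002, -0.24, 0.971, 0.001]
ft_force: [0.1, 0.4, -0.1]
opening: -0.0
grip_force: 0.0
```

```bash
python3 lid.py; cat > gd.py <<'E'
from h import *
pc=np.array([.4427,.2559]);c,s=np.cos(.485),np.sin(.485);R=np.array([[c,s],[-s,c]])
tcp=R@(manip.get_obs()['eef_pos'][:2]-pc)
d=snap('side');W=cloud(d)
L=W.copy();L[...,:2]=(W[...,:2]-pc)@R.T
z=L[...,2];im=d['img'].astype(int)
m=(z>.085)&(z<.215)&(L[...,0]>-.09)&(L[...,0]<.2)&(abs(L[...,1])<.045)
# table of x-range per z on the -y side wall and dark tab pixels
for a in np.arange(.085,.21,.01):
    k=m&(z>=a)&(z<a+.01)
    if k.sum()>2: print(a.round(3),k.sum(),np.percentile(L[k][:,0],[3,25,50,75,97]).round(3),im.max(2)[k].mean().round())
t=m&(im.max(2)<120)&(z>.1)
v,u=np.nonzero(t)
if len(v): print('dark',t.sum(),u.min(),u.max(),v.min(),v.max(),np.percentile(L[t],[3,50,97],axis=0).round(3).tolist())
b=(abs(L[...,0])<.03)&(abs(L[...,1])<.035)&(z>.078)&(z<.11);print('ball',b.sum(),np.median(L[b],0).round(4) if b.any() else '')
save(d,'g.png',(150,85,250,160),8)
E
python3 gd.py
```

```text
tcp box [-0.0067  0.0012] 0.2805 [ 0.1  0.4 -0.1] 16.7667
r 0.22318301033485674 theta if at tab 0.9178703687468361
0.085 37 [-0.005  0.007  0.065  0.078  0.088] 161.0
0.095 44 [-0.004  0.062  0.071  0.083  0.096] 170.0
0.105 47 [0.058 0.068 0.078 0.087 0.097] 161.0
0.115 46 [0.057 0.065 0.072 0.082 0.095] 158.0
0.125 46 [0.055 0.063 0.073 0.08  0.093] 152.0
0.135 39 [0.054 0.062 0.069 0.082 0.096] 152.0
0.145 38 [0.055 0.06  0.071 0.082 0.092] 145.0
0.155 37 [0.053 0.056 0.062 0.083 0.095] 145.0
0.165 130 [0.052 0.063 0.072 0.083 0.092] 188.0
0.175 11 [0.084 0.085 0.086 0.087 0.093] 65.0
0.185 14 [0.083 0.085 0.085 0.087 0.09 ] 63.0
0.195 12 [0.083 0.085 0.086 0.089 0.091] 93.0
dark 41 212 221 101 113 [[0.083, -0.014, 0.17], [0.086, -0.006, 0.188], [0.093, 0.01, 0.202]]
ball 15 [-0.0012 -0.0137  0.0919]
```

The cover stands at about 1.5 rad (tab front at x 85 mm, z 168-199 mm), and the toggle ball at (-1, -14, 92) mm is still off. I go down on the toggle's right side with closed fingers.

send_rows(
  steps=[
    [0,-0.28,0,0,0,0,1],
    [0,-0.25,0.2,0,0,0,1],
    [0,0,0.3,0,0,0,1],
    [0,0,0.3,0,0,0,1],
    [0,0,0.35,0,0,0,1],
    [0,0,0.35,0,0,0,1],
    [0,0,0.3,0,0,0,1],
    [0,0,0.08,0,0,0,1],
  ],
)

```text
t: 17.48
eef_pos: [0.4603, 0.2065, 0.0858]
tcp_rot: [-0.003, -0.24, 0.971, -0.002]
ft_force: [-0.1, 0.1, -0.0]
opening: -0.005
grip_force: 0.0
```

```bash
python3 lid.py; python3 gd.py | grep -E 'ball|dark'
```

```text
tcp box [-0.0074 -0.0519] 0.0858 [-0.1  0.1 -0. ] 17.4833
r 0.06549301824179943 theta if at tab -0.0660431272316318
dark 115 188 221 101 140 [[-0.024, -0.044, 0.114], [-0.014, -0.009, 0.167], [0.093, 0.01, 0.2]]
ball 9 [-0.0048 -0.0103  0.0885]
```

send_rows(
  steps=[
    [0,0.06,-0.04,0,0,0,1],
    [0,0.06,0,0,0,0,1],
    [0,0.06,0,0,0,0,1],
    [0,0.05,0,0,0,0,1],
    [0,0.05,0,0,0,0,1],
    [0,0.05,0,0,0,0,1],
    [0,0.05,0,0,0,0,1],
    [0,0,0,0,0,0,1],
  ],
)

```text
t: 18.2
eef_pos: [0.4438, 0.2433, 0.096]
tcp_rot: [0.001, -0.241, 0.971, 0.001]
ft_force: [0.8, -0.4, 1.2]
opening: -0.002
grip_force: 0.6
```

```bash
python3 lid.py;  python3 gd.py | grep -E 'ball|dark'
```

```text
tcp box [-0.0049 -0.0117] 0.096 [ 0.8 -0.4  1.2] 18.2
r 0.06696361072349727 theta if at tab 0.09091710973573014
dark 292 183 217 101 138 [[-0.023, -0.044, 0.104], [-0.014, -0.016, 0.168], [0.089, 0.035, 0.203]]
ball 38 [-0.0085 -0.0208  0.0981]
```

send_rows(
  steps=[
    [0,0.03,0.03,0,0,0,1],
    [0,0.03,0,0,0,0,1],
    [0,0.02,0,0,0,0,1],
    [0,0.02,0,0,0,0,1],
    [0,0,0,0,0,0,1],
    [0,0,0,0,0,0,1],
    [0,0,0,0,0,0,1],
    [0,0,0,0,0,0,1],
  ],
)

```text
t: 18.92
eef_pos: [0.4387, 0.2505, 0.0912]
tcp_rot: [-0.0, -0.24, 0.971, 0.0]
ft_force: [-0.1, 0.2, -0.5]
opening: 0.001
grip_force: 0.4
```

send_rows(
  steps=[
    [0,0.02,0,0,0,0,1],
    [0,0.02,0,0,0,0,1],
    [0,0.02,0,0,0,0,1],
    [0,0,0,0,0,0,1],
    [0,0,0,0,0,0,1],
    [0,0,0,0,0,0,1],
    [0,0,0,0,0,0,1],
    [0,0,0,0,0,0,1],
  ],
)

```text
t: 19.58
eef_pos: [0.4369, 0.2523, 0.0913]
tcp_rot: [-0.001, -0.24, 0.971, -0.003]
ft_force: [15.7, -18.8, -0.7]
opening: 0.001
grip_force: 11.1
```

It met the end stop (about 24 N), so I back off and rise, then check the ball.

send_rows(
  steps=[
    [0,-0.1,0,0,0,0,1],
    [0,-0.2,0,0,0,0,1],
    [0,-0.1,-0.2,0,0,0,1],
    [0,0,-0.4,0,0,0,1],
    [0,0,-0.4,0,0,0,1],
    [0,0,-0.4,0,0,0,1],
    [0,0,-0.4,0,0,0,1],
    [0,0,-0.1,0,0,0,1],
  ],
)

```text
t: 20.25
eef_pos: [0.4569, 0.2219, 0.2886]
tcp_rot: [0.005, -0.24, 0.971, 0.002]
ft_force: [1.1, 0.1, 0.5]
opening: -0.004
grip_force: 0.0
```

```bash
python3 lid.py; python3 gd.py
```

```text
tcp box [-0.0032 -0.0367] 0.2886 [1.1 0.1 0.5] 20.25
r 0.2300523055046535 theta if at tab 0.9418335283136217
0.085 37 [-0.005  0.06   0.065  0.08   0.089] 161.0
0.095 38 [-0.003  0.062  0.07   0.082  0.095] 174.0
0.105 51 [0.057 0.065 0.076 0.086 0.096] 162.0
0.115 48 [0.055 0.065 0.073 0.081 0.094] 160.0
0.125 46 [0.057 0.063 0.074 0.085 0.096] 154.0
0.135 43 [0.053 0.061 0.069 0.077 0.092] 149.0
0.145 38 [0.054 0.062 0.07  0.083 0.095] 144.0
0.155 30 [0.052 0.057 0.069 0.083 0.094] 140.0
0.165 132 [0.052 0.061 0.073 0.082 0.093] 188.0
0.175 11 [0.084 0.084 0.087 0.089 0.095] 66.0
0.185 13 [0.08  0.084 0.084 0.087 0.091] 61.0
0.195 13 [0.082 0.084 0.086 0.089 0.092] 91.0
dark 41 212 221 101 113 [[0.081, -0.012, 0.171], [0.087, -0.005, 0.187], [0.095, 0.006, 0.201]]
ball 21 [-0.0017  0.0125  0.0898]
```

View pics/g.png

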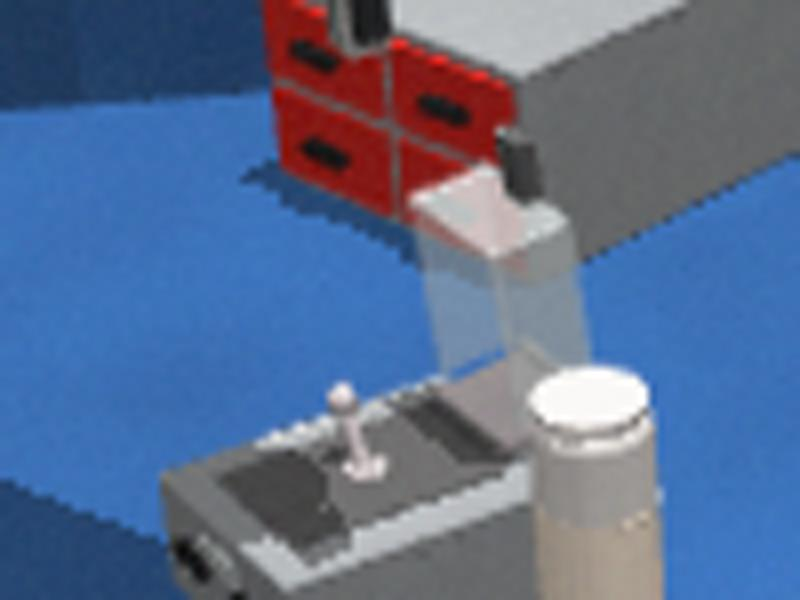

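The toggle leans left (ball at crop px (342,395), y +12.5 mm), so it is on. The cover is still at about 1.5 rad. I now go behind it with closed fingers to sweep it shut.

send_rows(
  steps=[
    [-0.345,0.09,0,0,0,0,1],
    [-0.345,0.09,0,0,0,0,1],
    [-0.345,0.09,0,0,0,0,1],
    [-0.345,0.09,0,0,0,0,1],
    [0,0,0.3,0,0,0,1],
    [0,0,0.3,0,0,0,1],
    [0,0,0.3,0,0,0,1],
    [0,0,0.25,0,0,0,1],
  ],
)

```text
t: 20.97
eef_pos: [0.5595, 0.3166, 0.1637]
tcp_rot: [-0.001, -0.24, 0.971, 0.0]
ft_force: [0.6, 0.2, -0.4]
opening: 0.002
grip_force: 0.0
```

```bash
cat > sw.py <<'E'
from h import *
def P(t):
    e=np.array([-np.cos(t),np.sin(t)]);n=np.array([np.sin(t),np.cos(t)]);return np.array([.055,.066])+.09*e+.048*n+[.011,.011]
o=manip.get_obs();c,s=np.cos(.485),np.sin(.485)
l=np.array([[c,s],[-s,c]])@(o['eef_pos'][:2]-[.4427,.2559]);p=np.array([l[0],o['eef_pos'][2]]);print(l,p,o['ft_force'].round(1),o['t'])
for k,t in enumerate(np.linspace(1.5,0.05,25)):
    q=P(t);d=q-p;print(k,round(t,2),q.round(4),'x',round(-d[0]*10,3),'z',round(-d[1]*10,3));p=q
E
python3 sw.py
```

```text
[ 0.13162918 -0.00071203] [0.13162918 0.16373792] [ 0.6  0.2 -0.4] 20.9667
0 1.5 [0.1075 0.1702] x 0.241 z -0.064
1 1.44 [0.1018 0.1725] x 0.057 z -0.023
2 1.38 [0.096  0.1745] x 0.058 z -0.02
3 1.32 [0.09   0.1761] x 0.059 z -0.016
4 1.26 [0.084  0.1774] x 0.06 z -0.013
5 1.2 [0.0779 0.1783] x 0.061 z -0.009
6 1.14 [0.0718 0.1788] x 0.061 z -0.005
7 1.08 [0.0656 0.179 ] x 0.062 z -0.002
8 1.02 [0.0595 0.1788] x 0.062 z 0.002
9 0.96 [0.0533 0.1782] x 0.061 z 0.006
10 0.9 [0.0472 0.1773] x 0.061 z 0.009
11 0.84 [0.0412 0.1759] x 0.06 z 0.013
12 0.78 [0.0353 0.1743] x 0.059 z 0.017
13 0.71 [0.0295 0.1722] x 0.058 z 0.02
14 0.65 [0.0238 0.1699] x 0.057 z 0.024
15 0.59 [0.0183 0.1671] x 0.055 z 0.027
16 0.53 [0.0129 0.1641] x 0.054 z 0.03
17 0.47 [0.0077 0.1607] x 0.052 z 0.034
18 0.41 [0.0028 0.1571] x 0.049 z 0.037
19 0.35 [-0.0019  0.1531] x 0.047 z 0.04
20 0.29 [-0.0064  0.1489] x 0.045 z 0.042
21 0.23 [-0.0106  0.1443] x 0.042 z 0.045
22 0.17 [-0.0145  0.1396] x 0.039 z 0.047
23 0.11 [-0.0182  0.1346] x 0.036 z 0.05
24 0.05 [-0.0215  0.1294] x 0.033 z 0.052
```

send_rows(
  steps=[
    [0.12,0,-0.06,0,0,0,1],
    [0.12,0,0,0,0,0,1],
    [0.057,0,-0.023,0,0,0,1],
    [0.058,0,-0.02,0,0,0,1],
    [0.059,0,-0.016,0,0,0,1],
    [0.06,0,-0.013,0,0,0,1],
    [0.061,0,-0.009,0,0,0,1],
    [0.061,0,-0.005,0,0,0,1],
  ],
)

```text
t: 21.63
eef_pos: [0.5072, 0.289, 0.1819]
tcp_rot: [0.001, -0.24, 0.971, 0.0]
ft_force: [1.2, -0.7, 1.7]
opening: 0.003
grip_force: 0.6
```

send_rows(
  steps=[
    [0.062,0,-0.002,0,0,0,1],
    [0.062,0,0.002,0,0,0,1],
    [0.061,0,0.006,0,0,0,1],
    [0.061,0,0.009,0,0,0,1],
    [0.06,0,0.013,0,0,0,1],
    [0.059,0,0.017,0,0,0,1],
    [0.058,0,0.02,0,0,0,1],
    [0.057,0,0.024,0,0,0,1],
  ],
)

```text
t: 22.3
eef_pos: [0.4642, 0.2661, 0.1718]
tcp_rot: [-0.0, -0.24, 0.971, -0.0]
ft_force: [0.7, -0.0, 2.0]
opening: -0.003
grip_force: 0.8
```

```bash
python3 gd.py|tail -9; python3 sw.py|sed -n '1p;17,18p'
```

```text
0.145 78 [-0.011 -0.006 -0.003  0.011  0.033] 188.0
0.155 58 [-0.005  0.001  0.004  0.012  0.028] 182.0
0.165 33 [-0.001  0.005  0.012  0.018  0.033] 103.0
0.175 35 [-0.016 -0.007  0.016  0.021  0.031] 64.0
0.185 24 [-0.015 -0.009  0.017  0.022  0.031] 64.0
0.195 15 [0.013 0.015 0.016 0.02  0.03 ] 62.0
0.205 32 [0.011 0.014 0.015 0.026 0.035] 41.0
dark 132 187 206 102 135 [[-0.014, -0.034, 0.167], [0.016, -0.009, 0.186], [0.033, 0.012, 0.214]]
ball 26 [0.0002 0.0109 0.0938]
[ 0.02259348 -0.00109992] [0.02259348 0.17131347] [-1.4 -0.8 -0.7] 22.35
15 0.59 [0.0183 0.1671] x 0.055 z 0.027
16 0.53 [0.0129 0.1641] x 0.054 z 0.03
```

send_rows(
  steps=[
    [0.05,0,0.035,0,0,0,1],
    [0.054,0,0.03,0,0,0,1],
    [0.052,0,0.034,0,0,0,1],
    [0.049,0,0.037,0,0,0,1],
    [0.047,0,0.04,0,0,0,1],
    [0.045,0,0.042,0,0,0,1],
    [0.042,0,0.045,0,0,0,1],
    [0.039,0,0.047,0,0,0,1],
  ],
)

```text
t: 23.02
eef_pos: [0.4308, 0.2485, 0.1405]
tcp_rot: [-0.0, -0.24, 0.971, -0.0]
ft_force: [-1.5, 0.0, 1.8]
opening: 0.0
grip_force: 0.6
```

send_rows(
  steps=[
    [0.036,0,0.05,0,0,0,1],
    [0.033,0,0.052,0,0,0,1],
    [0,0,0.03,0,0,0,1],
    [0,0,0.02,0,0,0,1],
    [0,0,0,0,0,0,1],
    [0,0,0,0,0,0,1],
    [0,0,0,0,0,0,1],
    [0,0,0,0,0,0,1],
  ],
)

```text
t: 23.68
eef_pos: [0.4255, 0.2459, 0.1259]
tcp_rot: [0.0, -0.24, 0.971, 0.0]
ft_force: [-0.2, 0.3, 0.1]
opening: -0.001
grip_force: 0.0
```

```bash
python3 lid.py
```

```text
tcp box [-0.0199 -0.0008] 0.1259 [-0.2  0.3  0.1] 23.6833
r 0.09595813861896901 theta if at tab 0.3016857179683095
```

send_rows(
  steps=[
    [0,0,0.01,0,0,0,1],
    [0,0,0.01,0,0,0,1],
    [0,0,0.01,0,0,0,1],
    [0,0,0,0,0,0,1],
    [0,0,0,0,0,0,1],
    [0,0,0,0,0,0,1],
    [0,0,0,0,0,0,1],
    [0,0,0,0,0,0,1],
  ],
)

```text
t: 24.35
eef_pos: [0.4255, 0.2459, 0.1248]
tcp_rot: [0.001, -0.24, 0.971, 0.0]
ft_force: [-8.4, -2.3, 20.3]
opening: -0.0
grip_force: 10.3
```

20 N with the fingertips at 114 mm means the cover is fully shut. I rise, move clear, and verify.

send_rows(
  steps=[
    [0,0,-0.05,0,0,0,1],
    [0,0,-0.2,0,0,0,1],
    [0,0,-0.4,0,0,0,1],
    [0,0,-0.4,0,0,0,1],
    [0,0,-0.4,0,0,0,1],
    [0,0.3,0,0,0,0,1],
    [0,0.4,0,0,0,0,1],
    [0,0.4,0,0,0,0,1],
  ],
)

```text
t: 25.02
eef_pos: [0.3736, 0.3438, 0.2691]
tcp_rot: [0.001, -0.239, 0.971, 0.001]
ft_force: [0.7, 0.3, -0.1]
opening: -0.002
grip_force: 0.0
```

send_rows(
  steps=[
    [0,0.4,0,0,0,0,1],
    [0,0.4,0,0,0,0,1],
    [0,0.4,0,0,0,0,1],
    [0,0.4,0,0,0,0,1],
    [0,0,0,0,0,0,1],
    [0,0,0,0,0,0,1],
    [0,0,0,0,0,0,1],
    [0,0,0,0,0,0,1],
  ],
)

```text
t: 25.68
eef_pos: [0.2997, 0.4838, 0.2678]
tcp_rot: [-0.0, -0.24, 0.971, -0.0]
ft_force: [-0.3, -0.6, 0.4]
opening: -0.002
grip_force: 0.0
```

```bash
python3 m4.py; python3 - <<'E'
from h import *
d=snap('top');W=cloud(d);pc=np.array([.4427,.2559]);c,s=np.cos(.485),np.sin(.485)
L=W.copy();L[...,:2]=(W[...,:2]-pc)@np.array([[c,s],[-s,c]]).T
hd=(L[...,2]>.09)&(L[...,2]<.135)&(L[...,0]>-.04)&(L[...,0]<.045)&(abs(L[...,1])<.03);P=L[hd]
a=np.polyfit(P[:,0],P[:,2],1);print(hd.sum(),'slope',-a[0],'z0',a[1])
print(manip.get_obs()['eef_pos'])
d=snap('side');W=cloud(d)
L[...,:2]=(W[...,:2]-pc)@np.array([[c,s],[-s,c]]).T;L[...,2]=W[...,2]
b=(abs(L[...,0])<.03)&(abs(L[...,1])<.032)&(L[...,2]>.07)&(L[...,2]<.103);print(b.sum(),np.median(L[b],0))
E
```

```text
stem 26 0.0299
stem- 21 0.0311
cross+ 24 0.0306
cross- 29 0.0305
spanner hi 0.03180408671269184
tray top 0.016813916871633583
469 slope 0.002250675536296786 z0 0.11459095852082493
[0.2999967  0.4837536  0.26816612]
39 [-0.00860952 -0.03076108  0.08715986]
```

The cover is shut flat (slope 0.002, top at 114.6 mm), the key is seated, and the arm is clear, so I hand in.

```bash
python3 -c "
from workcell import manip
print(manip.close_job())"
```

```text
the job is handed in; nothing more can be done
None
```

I handed the job in at about 26 s of the 72 s limit: the T-key is seated in its cut-out, the toggle was seen on under the raised cover, and the cover is shut again; the hand-in reported no score.

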